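# Load a glued wheel into the curing box and close the lamp hood

## Task

Cure the glued wheel that lies on the bed of the curing box: slide it back along the bed, without picking it up, until it sits snugly against both bars of the V-shaped stop. Then lower the open lamp hood gently all the way down onto its rubber stops, without letting it drop, and only then push the round start button right in and let it go. Leave the spare wheel and the glue bottle beside the box where they are.

Things in the scene. Friction and masses are not known exactly. Their poses are not given: they have to be found in the camera images.
- curing_box: bench curing box, fixed. Origin: underside, below the bed's centre. Own axes: x from the open front (loading side) to the hinge at the back, y left, z up; turned up to 0.22 rad from the robot's. Grey plinth with rimless flat aluminium bed, x -153 to +153 mm, y -98 to +98 mm, top 36 mm above the table; console along its right side (y -157 to -101 mm, 52 mm high)
- wheel_center (a point): centre (half-way up) of the glued black caster wheel, 68 mm across and 15 mm thick, lying flat and loose on the front part of the bed, 30 g; this point is 8 mm above the bed
- seat (a point): point on the bed's top (25 mm behind the box's centre) over which the wheel's axis stands when the wheel touches both bars of the V stop. The V opens to the front; its two steel bars, 58 mm long, 10 mm wide, 12 mm high, stand at 45 degrees either side of the box's x axis. Axes as the box's
- lamp_hood (a joint): angle of the white lamp hood (rad): 0 closed on its rubber stops, 1.6 fully open; 1.34 to 1.48 at the start. Hinge with some friction: it stays up by itself above about 1.3, lower down it falls by its weight and must be held (about 2.4 N at the bar; 4.5 N lifts it). Hood 195 mm from hinge to front face, 196 mm wide, 60 mm deep, finned heat sink 20 mm high on its top
- hood_hinge (a point): middle of the hood's hinge line, which runs along the box's y axis, 135 mm behind the box's centre and 88 mm above the table. Axes as the box's; it does not turn with the hood
- hood_bar (a point): middle of the hood's bar handle: round steel bar 12 mm thick, 104 mm free between its legs, parallel to the hinge, its centre 40 mm off the hood's front face. It swings on a circle of 235 mm radius round the hinge: closed, it is 235 mm in front of the hinge line and 4 mm below it (84 mm above the table); at 1.57 rad straight above the hinge. Axes turn with the hood (closed: the box's)
- start_top (a point): middle of the top of the start button: round black push button, 24 mm across in a steel ring, on the front end of the console, 74 mm above the table, moves down. The black dial 70 mm behind it is the timer; it is not needed
- start (a joint): travel of the start button (m): 0 out, 0.006 fully in (5 N), springs back
- spare_wheel: another black wheel of the same kind, lying on the dark side stand left of the box; origin in the middle of its underside; leave alone
- glue_bottle: white glue bottle 54 mm across, 158 mm tall, standing left of the box; origin in the middle of its underside; leave alone

How it is judged:
By the outcome, as a careful person would: the job done as asked, in the order asked, and still so for the second after the job is handed in, with the robot touching nothing.
It also fails if it takes over 66 s, if anything falls off the work surface, if the arm or the gripper's body presses on something with over 40 N, if the wrist force passes 120 N, or if a joint passes its speed limit or range.

## Robot

A 6-joint arm with a two-finger parallel gripper is mounted at the origin on a cart in front of the work surface, level with it; the furniture and walls round the work are solid. World frame = base frame: x ahead of the robot, y to its left, z up, the work surface at z = 0. Lengths are in mm, angles in rad, forces in N, time in s.
With the tool pointing down it reaches from about 275 to 975 mm from the base axis. Payload 8.4 kg.
Tool frame: the origin (TCP) lies between the finger pads; the fingertips stand 11 mm ahead of it and the grasp point (between the pads) lies 8 mm behind it; x points along the fingers, y is the direction in which the jaws open and shut, and the axes are right-handed (so a half turn about x gives the same grasp; the last joint's range is limited). The gripper opens to 92 mm and grips with 3 to 60 N. Pads are 20 mm wide; open, the fingers measure 128 mm over their backs; the gripper's body (75 mm by 189 mm) begins 69 mm behind the grasp point.
Start: joints at [-1.328, 0.353, 1.633, -0, 1.155, -0.002], TCP at [151.475, -606.369, 225.583] pointing down, gripper open.
Joint ranges: [-2.63, 2.63], [-0.92, 2.1], [0.06, 2.66], [-1.3, 4.44], [0, 2.69], [-3.02, 3.02]. Speed limits (rad/s): [2.22, 2.22, 2.79, 3.14, 3.14, 3.14].

## Interface

Orientations are given as [roll, pitch, yaw] about the fixed x, y, z axes, in that order (R = Rz(yaw) Ry(pitch) Rx(roll)).
In Python, from station import arm, eoat, kin, readout, viewer, ticket, finder gives the robot as it stands. Calls block until the motion is done:
- arm.move_ptp(position, orientation): joint-space move of the TCP to a pose.
- arm.line_to(position, ori=None, vel=150): straight line of the TCP; ori=None keeps the orientation; vel is the mean speed in mm/s.
- arm.movej(angles): joint-space move.
- eoat.set_gripper(opening, force=None): finger opening in mm; force is the grip in N (None keeps the last); returns when the fingers have stopped.
- arm.dwell(seconds).
- kin.ik(position, orientation): joint angles nearest the present ones, or None.
- readout.read_state(): the state.
- viewer.grab_frame(name): name is "scene" or "top"; returns a dict with "color" (384x512x3 uint8, blue, green, red), "fx", "fy", "cx", "cy" (pixels), "R" (3x3) and "t" (3): a world point X has camera coordinates R X + t. Camera axes: x right, y down, z forward; pixel columns grow to the right and rows downward; lengths in mm; the calibration is good to about 2 mm. A picture is of the moment at which its call begins. There is no depth.
A pose or a line that the arm cannot do raises arm.IKError and nothing moves.
- ticket.sign_off(): hands the job in, once; it reports no verdict.
Trained networks look in a picture, given as the dict that the camera call returned (one of the last four; its "shot" number tells which), for a name from the list of things; names that differ only in an ending like _2 or _b are one class to them, and where a whole thing is asked for, a point or a joint stands for the part that bears it (a point fixed in the world has none). Each returns a list of dicts, best first, with "conf" (0 to 1); they miss things now and then, are a little off and sometimes report something else, mostly with a low value. They report only what shows in the picture. A call takes as long as a camera call.
- finder.outline_of(picture, name): "pixels" (384x512 bool, what is visible of it).
- finder.place_of(picture, name): "centre" ([x, y, z] in mm, in world coordinates, good to about 4 mm: a listed point, or the origin of a listed thing).
The state is a dict: "t": time; "joint_pos": joint angles; "joint_velocities": joint speeds; "joint_torque": joint torques, N m; "tool_pos": TCP position; "ee_rot": TCP orientation; "ft_force": force on the tool from outside, world axes, zero at the start; "ft_torque": the same for the moment, N m; "gripper_width": finger opening in mm.
Only numpy, scipy, OpenCV 4.12 (cv2) and the standard library are available. Lean on these libraries where they do the work, as an engineer would, in place of code of your own. Each camera call takes 0.05 s, during which the arm holds its last target.

## Working session

There is one attempt and no reset: what is moved stays moved. The work goes in short steps, each a Python script; the robot and the scene stay as the last script left them, time stands still between calls to the robot, and variables do not carry over. Pictures are saved under pics/ and viewed, and the job is handed in when it is done.

```bash
ls; mkdir -p pics
python3 - <<'E'
from station import arm,eoat,kin,readout,viewer,ticket,finder
import cv2
for n in ("scene","top"):
    p=viewer.grab_frame(n); cv2.imwrite(f"pics/{n}0.png",p["color"])
    for k in ["curing_box","wheel_center","seat","hood_hinge","hood_bar","start_top","spare_wheel","glue_bottle"]:
        print(n,k,[( [round(float(v),1) for v in d["centre"]],round(d["conf"],2)) for d in finder.place_of(p,k)][:3])
    print(p["R"],p["t"],p["fx"])
print(readout.read_state())
E
```

```text
pics
scene curing_box [([552.4, -29.3, -4.1], 0.74)]
scene wheel_center [([446.5, -29.2, 43.7], 0.57)]
scene seat [([575.0, -31.7, 36.7], 0.86), ([455.0, -174.5, 71.3], 0.54)]
scene hood_hinge [([688.2, -19.1, 88.7], 0.55)]
scene hood_bar [([628.0, -21.6, 316.0], 0.96)]
scene start_top [([453.8, -172.4, 72.9], 0.74)]
scene spare_wheel [([512.1, 341.2, 0.1], 0.44)]
scene glue_bottle [([489.7, 245.4, -4.0], 0.97), ([552.4, -29.5, -5.0], 0.16)]
[[ 0.8768335  -0.48056967 -0.0146905 ]
 [-0.28697674 -0.4986057  -0.81794664]
 [ 0.38575558  0.72141884 -0.5751065 ]] [-462.2257502   266.61500277  609.96816674] 384.26051285566655
top curing_box [([548.1, -31.8, -3.5], 0.93)]
top wheel_center [([443.6, -31.6, 41.0], 0.93), ([511.0, 339.8, 5.1], 0.75)]
top seat [([573.1, -27.8, 34.8], 0.69)]
top hood_hinge []
top hood_bar [([637.7, -25.8, 317.7], 0.79), ([574.9, -31.3, 31.5], 0.2)]
top start_top [([452.8, -173.5, 75.8], 0.48)]
top spare_wheel [([514.3, 334.8, 5.4], 0.69)]
top glue_bottle [([491.3, 248.5, 1.3], 0.6)]
[[-0.01448743 -0.99984073  0.01042293]
 [-0.99673062  0.01361213 -0.07964164]
 [ 0.07948708 -0.01154266 -0.99676907]] [106.00466529 562.69176518 872.12767296] 356.9787568285159
{'t': 0.9, 'joint_pos': array([-1.32840570e+00,  3.52980422e-01,  1.63338310e+00,  4.80800735e-06,
        1.15518656e+00, -2.38243702e-03]), 'joint_velocities': array([ 1.17299013e-03,  1.33861919e-04, -1.68770734e-03, -1.48786346e-04,
       -2.04170256e-03, -8.53480540e-05]), 'joint_torque': array([ 1.66678718e-03, -5.93749523e+01, -3.34569526e+01,  6.97093969e-02,
        1.55251881e-02, -3.19462242e-05]), 'tool_pos': array([ 151.47666312, -606.38509572,  225.60244815]), 'ee_rot': array([ 1.67137189,  1.57075353, -1.22544964]), 'ft_force': array([-0.90544144,  0.19877036, -0.17991188]), 'ft_torque': array([-0.00017528, -0.00570562,  0.00100515]), 'gripper_width': 91.72463660189868}
```

View pics/scene0.png

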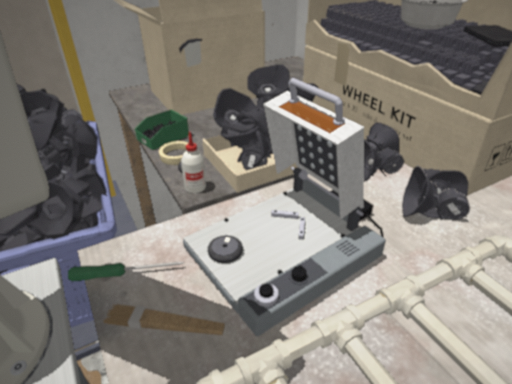

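View pics/top0.png

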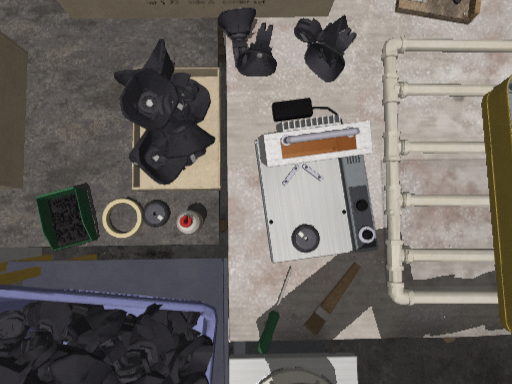

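Run:
```python
from station import viewer,finder
import cv2,numpy as np,pickle
P={}
for n in ("top","scene"):
    p=viewer.grab_frame(n);P[n]=p
    for k in ["curing_box","wheel_center","hood_bar","start_top"]:
        o=finder.outline_of(p,k)
        if o: p["o_"+k]=o[0]["pixels"]; print(n,k,o[0]["conf"],o[0]["pixels"].sum())
pickle.dump(P,open("P.pkl","wb"))
c=P["top"]["color"][120:275,245:385]; cv2.imwrite("pics/topcrop.png",cv2.resize(c,None,fx=3.8,fy=3.8,interpolation=cv2.INTER_CUBIC))
c=P["scene"]["color"][170:335,175:390]; cv2.imwrite("pics/scenecrop.png",cv2.resize(c,None,fx=3.6,fy=3.6,interpolation=cv2.INTER_CUBIC))
```

```text
top wheel_center 0.79 636
top hood_bar 0.68 4456
top start_top 0.65 76
scene curing_box 0.98 24974
scene wheel_center 0.91 780
scene hood_bar 0.56 7760
scene start_top 0.65 182
```

View pics/topcrop.png

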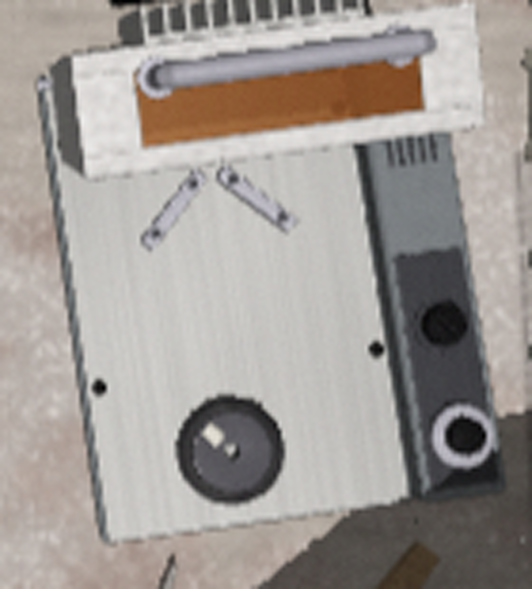

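View pics/scenecrop.png

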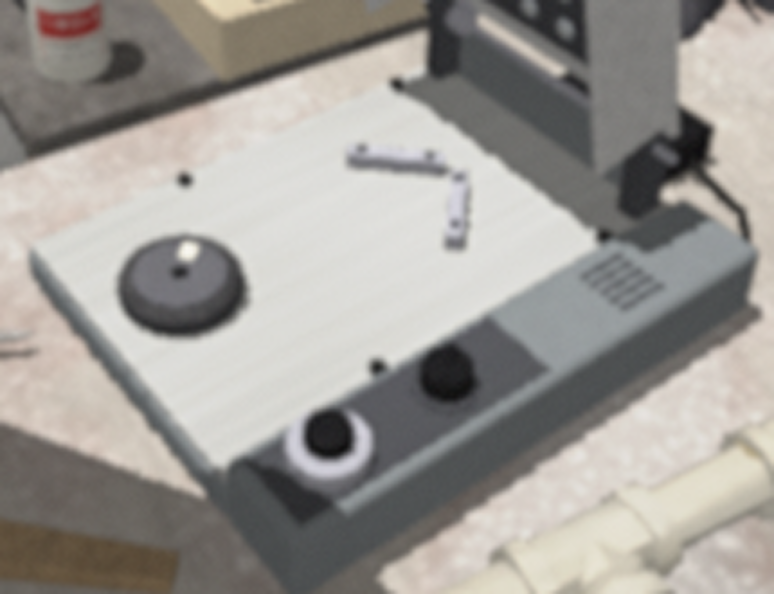

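```bash
cat > h.py <<'E'
import numpy as np,cv2,pickle
def proj(p,X):
    c=np.asarray(p["R"])@np.asarray(X,float)+np.asarray(p["t"]); return np.array([p["fx"]*c[0]/c[2]+p["cx"],p["fy"]*c[1]/c[2]+p["cy"]])
def ray(p,uv,z):
    d=np.asarray(p["R"]).T@np.array([(uv[0]-p["cx"])/p["fx"],(uv[1]-p["cy"])/p["fy"],1]); o=-np.asarray(p["R"]).T@np.asarray(p["t"])
    return o+d*(z-o[2])/d[2]
E
python3 - <<'E'
from h import *
from scipy.optimize import least_squares
P=pickle.load(open("P.pkl","rb")); T,S=P["top"],P["scene"]
t=lambda u,v:np.array([u/3.8+245,v/3.8+120])-.37
s=lambda u,v:np.array([u/3.6+175,v/3.6+170])-.36
for nm,p,uv,z in [("FL",T,t(107,541),36),("FL",S,s(32,250),36),("FR",T,t(410,497),36),("FR",S,s(212,468),36),
 ("btn",T,t(465,435),74),("btn",S,s(328,425),74),("wheelT",T,t(231,449),43.5)]:
    print(nm,ray(p,uv,z).round(1))
for n in("top","scene"):
    m=P[n]["o_wheel_center"].astype(np.uint8); ys,xs=np.nonzero(m); print(n,ray(P[n],(xs.mean(),ys.mean()),43.5 if n=="top" else 43).round(1))
def w(q,X):
    c,s_=np.cos(q[2]),np.sin(q[2]); return np.array([q[0]+c*X[0]-s_*X[1],q[1]+s_*X[0]+c*X[1],X[2]])
F=[(T,t(107,541),(-153,98,36)),(S,s(32,250),(-153,98,36)),(T,t(410,497),(-153,-98,36)),(S,s(212,468),(-153,-98,36)),
]
# V bars: inner faces at dist 34 from seat(25,0); ends centreline
f=lambda q:np.concatenate([proj(p,w(q,X))-uv for p,uv,X in F])
r=least_squares(f,[550,-31,.12]);q=r.x;print(q,r.fun.round(2))
g=lambda b:np.concatenate([proj(T,w(q,(b[0],b[1],74)))-t(465,435),proj(S,w(q,(b[0],b[1],74)))-s(328,425)])
print("btn box",least_squares(g,[-100,-129]).x)
# bar ends in top: (165,77),(430,41) crop; mid
def bar(th,y):
    a=th+np.arctan2(-4,235); return (135-235*np.cos(a),y,88+235*np.sin(a))
h=lambda b:np.concatenate([proj(T,w(q,bar(b,52)))-t(165,75),proj(T,w(q,bar(b,-52)))-t(420,42)])
rr=least_squares(lambda b:h(b[0]),[1.4]);print("hood",rr.x,rr.fun, [w(q,bar(rr.x[0],y)) for y in(-0,)])
print(proj(S,w(q,bar(rr.x[0],0))))
for X in [(25,0,36),(-106,12,43)]:print(w(q,X))
o={k:T[k] for k in()}
im=T["color"].copy(); big=cv2.resize(im[120:275,245:385],None,fx=3.8,fy=3.8,interpolation=cv2.INTER_CUBIC)
def ln(A,B,col):
    a=(proj(T,w(q,A))-[245,120]+.37)*3.8;b=(proj(T,w(q,B))-[245,120]+.37)*3.8;cv2.line(big,tuple(map(int,a)),tuple(map(int,b)),col,1)
C=[(-153,98,36),(153,98,36),(153,-98,36),(-153,-98,36)]
for i in range(4):ln(C[i],C[(i+1)%4],(0,0,255))
for sg in(1,-1):
    n=np.array([1,sg])/2**.5; d=np.array([1,-sg])/2**.5
    c0=np.array([25,0])+n*34; 
    ln((*(c0-29*d),48),(*(c0+29*d),48),(0,200,0))
cv2.imwrite("pics/ov.png",big); np.save("q.npy",q)
E
```

```text
FL [387.1  46.9  36. ]
FL [386.4  40.3  36. ]
FR [ 412.  -148.2   36. ]
FR [ 408.4 -141.9   36. ]
btn [ 452.8 -172.5   74. ]
btn [ 452.1 -174.2   74. ]
wheelT [444.7 -32.8  43.5]
top [442.7 -32.3  43.5]
scene [444.9 -30.9  43. ]
[ 5.50195918e+02 -3.19269232e+01  1.14715293e-01] [-0.41  0.07 -1.04 -2.37 -0.55  1.06  1.85  1.83]
btn box [-113.35689663 -129.43936646]
hood [1.36604508] [ 4.38755901 -0.67378122 -2.27004392  0.39321366] [array([632.9583496 , -22.39093996, 317.24472344])]
[313.24084328  90.15376947]
[575.03160361 -29.06532675  36.        ]
[443.51904619 -32.13896312  43.        ]
```

View pics/ov.png

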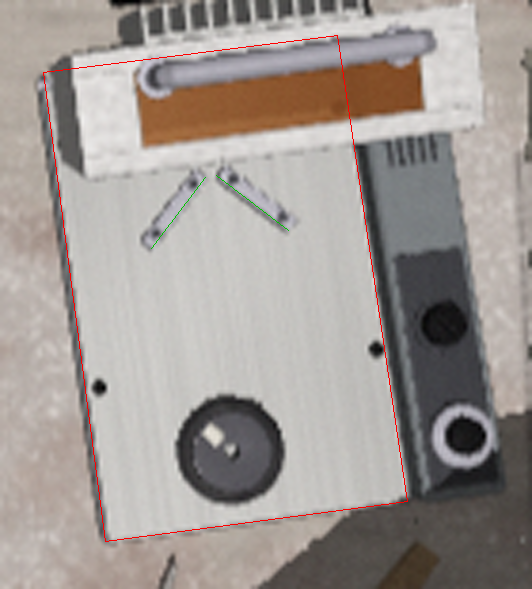

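```bash
cat >> h.py <<'E'
from scipy.spatial.transform import Rotation as Ro
from station import arm,eoat,kin,readout,viewer,ticket,finder
q=np.load("q.npy")
yaw=q[2]; ex=np.array([np.cos(yaw),np.sin(yaw),0]); ey=np.array([-np.sin(yaw),np.cos(yaw),0]); ez=np.array([0,0,1.])
def W(x,y,z): return np.array([q[0],q[1],0])+x*ex+y*ey+z*ez
def ori(a,y):
    a=a/np.linalg.norm(a); y=y-a*(a@y); y/=np.linalg.norm(y)
    return Ro.from_matrix(np.c_[a,y,np.cross(a,y)]).as_euler('xyz')
def st(): 
    s=readout.read_state(); return s["t"],s["tool_pos"].round(1),s["ft_force"].round(1)
E
python3 - <<'E'
from h import *
a=-ez*np.cos(.25)+ex*np.sin(.25)
b=-ez+ex; n=ex+ez
for nm,A,Ys,pts in [("push",a,[ey,-ey],[(-165,10,130),(-165,10,51),(-10,0,51)]),("hood",b,[n,-n],[(80,0,317),(-40,0,254),(-100,0,84),(-130,0,114)]),("btn",-ez,[ey,-ey],[(-113.4,-129.4,120),(-113,-129,74)])]:
  for Y in Ys:
    for p in pts:
        j=kin.ik(W(*p),ori(A,Y)); print(nm,p,None if j is None else np.round(j,2))
E
```

```text
push (-165, 10, 130) [-0.17  0.    2.37  0.14  0.54 -1.97]
push (-165, 10, 51) [-0.17  0.21  2.43  0.26  0.27 -2.11]
push (-10, 0, 51) [-0.1   0.38  2.13  0.14  0.39 -1.9 ]
push (-165, 10, 130) [-0.17  0.    2.37  0.14  0.54  1.17]
push (-165, 10, 51) [-0.17  0.21  2.43  0.26  0.27  1.04]
push (-10, 0, 51) [-0.1   0.38  2.13  0.14  0.39  1.24]
hood (80, 0, 317) [-0.14 -0.02  2.11  0.58  0.33 -0.73]
hood (-40, 0, 254) [-0.24 -0.13  2.38  1.08  0.29 -1.33]
hood (-100, 0, 84) None
hood (-130, 0, 114) None
hood (80, 0, 317) [-0.14 -0.02  2.11  0.58  0.33  2.41]
hood (-40, 0, 254) [-0.24 -0.13  2.38  1.08  0.29  1.82]
hood (-100, 0, 84) [-0.34  0.35  2.63  2.59  0.64  0.12]
hood (-130, 0, 114) None
btn (-113.4, -129.4, 120) [-0.37  0.27  2.02  0.    0.84 -2.05]
btn (-113, -129, 74) [-0.37  0.35  2.05 -0.    0.74 -2.05]
btn (-113.4, -129.4, 120) [-0.37  0.27  2.02 -0.    0.84  1.09]
btn (-113, -129, 74) [-0.37  0.35  2.05 -0.    0.74  1.09]<sys>:0: UserWarning: Gimbal lock detected. Setting third angle to zero since it is not possible to uniquely determine all angles.
```

```bash
python3 -W ignore - <<'E'
from h import *
from scipy.optimize import least_squares
P=pickle.load(open("P.pkl","rb"));T=P["top"]
t=lambda u,v:np.array([u/3.8+245,v/3.8+120])-.37
th=1.366
def pt(p,y): # p: height above hinge line in closed hood frame, r=195
    return W(135-195*np.cos(th)+p*np.sin(th),y,88+195*np.sin(th)+p*np.cos(th))
for uvs in ([(85,178),(482,128)],[(70,58),(475,5)]):
    r=least_squares(lambda b:np.r_[proj(T,pt(b[0],98))-t(*uvs[0]),proj(T,pt(b[0],-98))-t(*uvs[1])],[0]);print(r.x,r.fun)
for tb in (.1,.2,.3,.4):
    for sg in(1,-1):
        print(tb,sg)
        for f in np.linspace(0,1,6):
            h=1.366*(1-f); a0=h-4/235
            p=(135-235*np.cos(a0),0,88+235*np.sin(a0))
            tl=tb
            j=kin.ik(W(*p),ori(-ez*np.cos(tl)+ex*np.sin(tl),sg*(ex*np.cos(tl)+ez*np.sin(tl))));print("  ",None if j is None else np.round(j,2))
E
```

```text
[-48.17786526] [-0.26322677  0.14109526  1.29471301 -0.21459625]
[9.7932616] [-0.12700662 -0.25445502  0.55419083  0.22517233]
0.1 1
   [-0.05  0.24  1.59  0.02  1.22 -0.17]
   [-0.06  0.16  1.74  0.02  1.15 -0.19]
   [-0.08  0.11  1.88  0.02  1.05 -0.21]
   [-0.1   0.1   2.01  0.03  0.93 -0.23]
   [-0.11  0.15  2.12  0.03  0.78 -0.25]
   [-0.12  0.25  2.18  0.04  0.61 -0.26]
0.1 -1
   [-0.05  0.24  1.59  0.02  1.22  2.98]
   [-0.06  0.16  1.74  0.02  1.15  2.96]
   [-0.08  0.11  1.88  0.02  1.05  2.93]
   [-0.1   0.1   2.01  0.03  0.93  2.91]
   [-0.11  0.15  2.12  0.03  0.78  2.89]
   [-0.12  0.25  2.18  0.04  0.61  2.88]
0.2 1
   [-0.06  0.19  1.66  0.04  1.09 -0.19]
   [-0.08  0.11  1.81  0.04  1.03 -0.21]
   [-0.1   0.06  1.95  0.05  0.94 -0.24]
   [-0.12  0.05  2.08  0.06  0.81 -0.27]
   [-0.13  0.11  2.19  0.08  0.66 -0.31]
   [-0.14  0.22  2.25  0.11  0.48 -0.34]
0.2 -1
   [-0.06  0.19  1.66  0.04  1.09  2.96]
   [-0.08  0.11  1.81  0.04  1.03  2.93]
   [-0.1   0.06  1.95  0.05  0.94  2.9 ]
   [-0.12  0.05  2.08  0.06  0.81  2.87]
   [-0.13  0.11  2.19  0.08  0.66  2.84]
   [
[... 346 characters left out ...]
  0.06  1.88  0.08  0.91  2.9 ]
   [-0.11  0.01  2.02  0.09  0.82  2.86]
   [-0.14  0.01  2.15  0.12  0.7   2.81]
   [-0.16  0.07  2.25  0.16  0.53  2.75]
   [-0.16  0.2   2.32  0.24  0.35  2.65]
0.4 1
   [-0.08  0.09  1.82  0.1   0.84 -0.25]
   [-0.11  0.01  1.96  0.12  0.78 -0.29]
   [-0.13 -0.03  2.09  0.15  0.7  -0.34]
   [-0.16 -0.03  2.22  0.2   0.57 -0.42]
   [-0.18  0.04  2.32  0.29  0.41 -0.54]
   [-0.19  0.18  2.39  0.56  0.22 -0.83]
0.4 -1
   [-0.08  0.09  1.82  0.1   0.84  2.9 ]
   [-0.11  0.01  1.96  0.12  0.78  2.85]
   [-0.13 -0.03  2.09  0.15  0.7   2.8 ]
   [-0.16 -0.03  2.22  0.2   0.57  2.72]
   [-0.18  0.04  2.32  0.29  0.41  2.6 ]
   [-0.19  0.18  2.39  0.56  0.22  2.31]
```

```bash
python3 -W ignore - <<'E'
from h import *
tl=.25; o=ori(-ez*np.cos(tl)+ex*np.sin(tl),-ey)
eoat.set_gripper(36,20)
arm.move_ptp(W(-168,12,140),o); print(st())
arm.line_to(W(-168,12,52),o,vel=120); print(st())
arm.line_to(W(-110,12*110/131-1,52),o,vel=60); print(st())
p=viewer.grab_frame("top"); cv2.imwrite("pics/push1.png",cv2.resize(p["color"][120:275,245:385],None,fx=3.8,fy=3.8,interpolation=cv2.INTER_CUBIC))
p=viewer.grab_frame("scene"); cv2.imwrite("pics/push1s.png",p["color"])
E
```

```text
(4.5417, array([382.5, -39.7, 140.2]), array([-0.3, -0.3, -0.1]))
(5.425, array([382.2, -39.4,  52.3]), array([-0.1, -0.4,  0.8]))
(6.5417, array([439.4, -35.5,  51.9]), array([-0.1,  0.6,  0.4]))
```

View pics/push1.png

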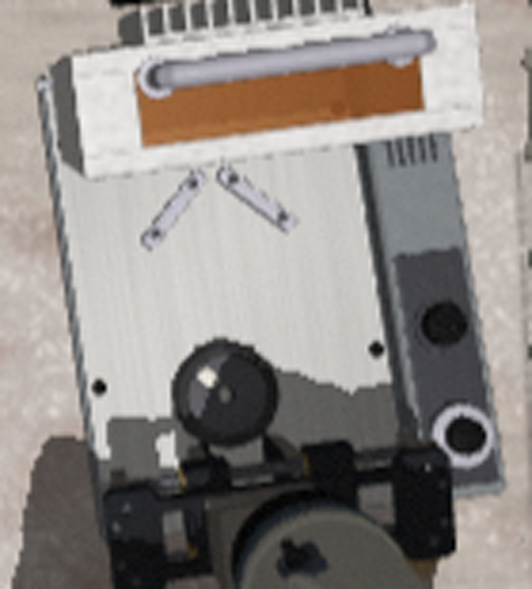

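View pics/push1s.png

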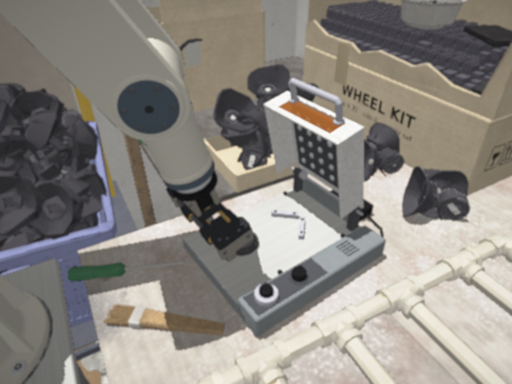

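```bash
python3 -W ignore - <<'E'
from h import *
tl=.25; o=ori(-ez*np.cos(tl)+ex*np.sin(tl),-ey)
t=lambda u,v:np.array([u/3.8+245,v/3.8+120])-.37
P=pickle.load(open("P.pkl","rb"))
d=ray(P["top"],t(225,392),43.5)-W(0,0,43.5);print("wheel@",d@ex,d@ey)
arm.line_to(W(-22,0,52),o,vel=60); arm.dwell(.2);print(st()); f0=st()[2]
p=viewer.grab_frame("top"); cv2.imwrite("pics/push2.png",cv2.resize(p["color"][120:275,245:385],None,fx=3.8,fy=3.8,interpolation=cv2.INTER_CUBIC))
x=-22
while x<-8:
    x+=1; arm.line_to(W(x,0,52),o,vel=20); 
    F=np.mean([readout.read_state()["ft_force"] for _ in range(3)],axis=0)-f0
    print(x,round(F@ex,1),round(F@ey,1),round(F[2],1))
    if F@ex<-4: break
print(st())
p=viewer.grab_frame("top"); cv2.imwrite("pics/push3.png",cv2.resize(p["color"][120:275,245:385],None,fx=3.8,fy=3.8,interpolation=cv2.INTER_CUBIC))
E
```

```text
wheel@ -68.60645439778942 9.96096478697184
(8.4667, array([528.2, -34.5,  52. ]), array([ 0. , -0.2, -0.1]))
-21 -0.0 0.3 1.3
-20 0.2 -0.1 -0.1
-19 -0.5 0.0 -0.1
-18 -0.5 0.2 -0.1
-17 0.5 0.5 -0.5
-16 -0.1 0.1 0.7
-15 -3.0 -0.7 1.1
-14 -5.6 -1.8 3.4
(10.5167, array([535.2, -33.5,  51.6]), array([-5.4, -2.6,  3.3]))
```

View pics/push3.png

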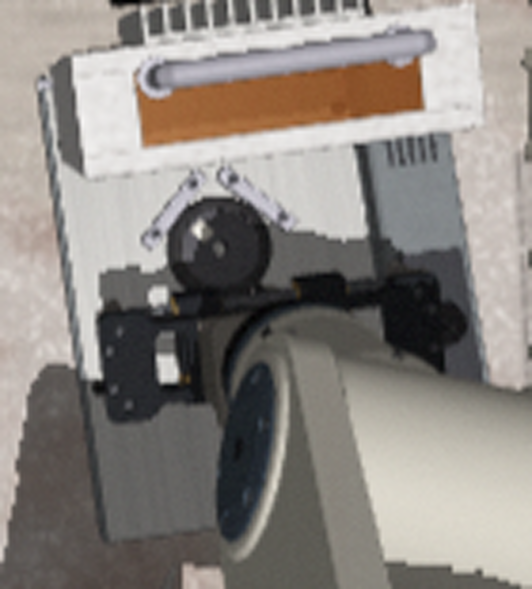

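```bash
python3 -W ignore - <<'E'
from h import *
tl=.25; o=ori(-ez*np.cos(tl)+ex*np.sin(tl),-ey); f0=np.array([0,-.2,-.1])
def go(x,y):
    arm.line_to(W(x,y,52),o,vel=15); arm.dwell(.1)
    F=np.mean([readout.read_state()["ft_force"] for _ in range(3)],axis=0)-f0
    print(x,y,round(F@ex,1),round(F@ey,1),round(F[2],1))
go(-14,-.7);go(-14,-1.4);go(-13.5,-2.1);go(-13.5,-2.8)
print(st())
p=viewer.grab_frame("top"); cv2.imwrite("pics/push4.png",cv2.resize(p["color"][155:205,270:330],None,fx=10,fy=10,interpolation=cv2.INTER_CUBIC))
E
```

```text
-14 -0.7 -5.0 -0.6 1.8
-14 -1.4 -3.2 -1.0 0.3
-13.5 -2.1 -4.2 -0.1 -0.6
-13.5 -2.8 -5.1 1.5 0.2
(11.9667, array([536.8, -36.1,  51.9]), array([-5.3,  0.7,  0.1]))
```

View pics/push4.png

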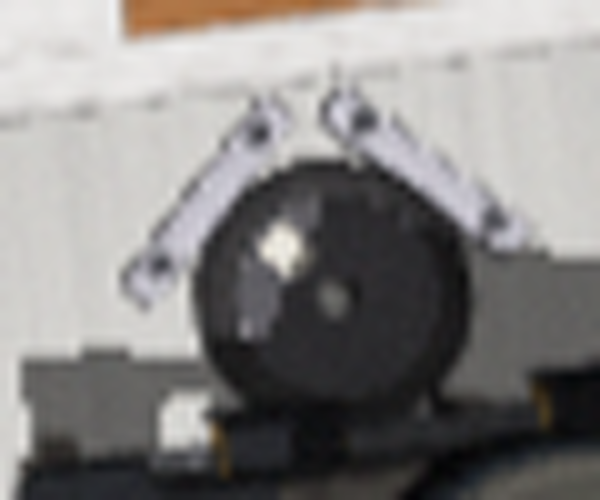

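```bash
python3 -W ignore - <<'E'
from h import *
tl=.25; o=ori(-ez*np.cos(tl)+ex*np.sin(tl),-ey); f0=np.array([0,-.2,-.1])
def go(x,y):
    arm.line_to(W(x,y,52),o,vel=15); arm.dwell(.1)
    F=np.mean([readout.read_state()["ft_force"] for _ in range(3)],axis=0)-f0
    print(x,y,round(F@ex,1),round(F@ey,1),round(F[2],1))
go(-13,-2.2);go(-15,-2.2)
arm.line_to(W(-110,-2.2,60),o,vel=120)
arm.line_to(W(-200,-2,170),o,vel=200)
for n in("top","scene"):
    p=viewer.grab_frame(n)
    a=p["color"][155:205,270:330] if n=="top" else p["color"][195:245,255:315]
    cv2.imwrite(f"pics/push5{n}.png",cv2.resize(a,None,fx=10,fy=10,interpolation=cv2.INTER_CUBIC))
    print([d["centre"] for d in finder.place_of(p,"wheel_center")[:1]],[d["centre"] for d in finder.place_of(p,"hood_bar")[:1]])
print(W(25,0,43),st()[0])
E
```

```text
-13 -2.2 -5.9 1.2 0.7
-15 -2.2 -1.5 1.9 0.1
[[572.8, -26.2, 43.3]] [[635.0, -26.9, 319.2]]
[] [[633.1, -21.6, 315.2]]
[575.03160361 -29.06532675  43.        ] 14.85
```

View pics/push5top.png

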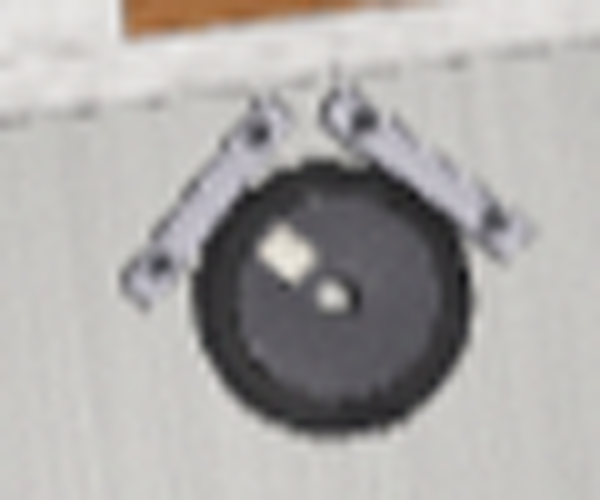

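View pics/push5scene.png

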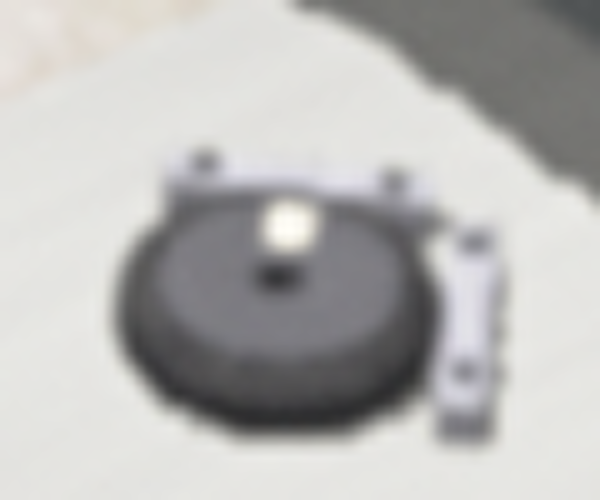

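```bash
cat >> h.py <<'E'
tlh=.35; ah=-ez*np.cos(tlh)+ex*np.sin(tlh); nh=ex*np.cos(tlh)+ez*np.sin(tlh); oh=ori(ah,nh)
def barp(th,dr=0):
    a0=th-4/235; return W(135-(235+dr)*np.cos(a0),0,88+(235+dr)*np.sin(a0))
E
python3 -W ignore - <<'E'
from h import *
eoat.set_gripper(40,10)
B=barp(1.366)+4*ah
arm.move_ptp(B-90*ah,oh); print(st())
arm.line_to(B,oh,vel=90); print(st())
p=viewer.grab_frame("scene"); cv2.imwrite("pics/hood1.png",cv2.resize(p["color"][40:200,220:420],None,fx=3.6,fy=3.6))
eoat.set_gripper(8,12); print(st(),readout.read_state()["gripper_width"])
p=viewer.grab_frame("scene"); cv2.imwrite("pics/hood2.png",cv2.resize(p["color"][40:200,220:420],None,fx=3.6,fy=3.6))
E
```

```text
(16.4083, array([602.9, -25.8, 397. ]), array([-0.2,  0.1, -0.1]))
(17.5583, array([634.6, -22.3, 314.2]), array([-0.6,  0.1,  0.5]))
(18.15, array([634.3, -22.3, 313.6]), array([-0.1,  0.1,  1.3])) 11.472191821340564
```

View pics/hood1.png

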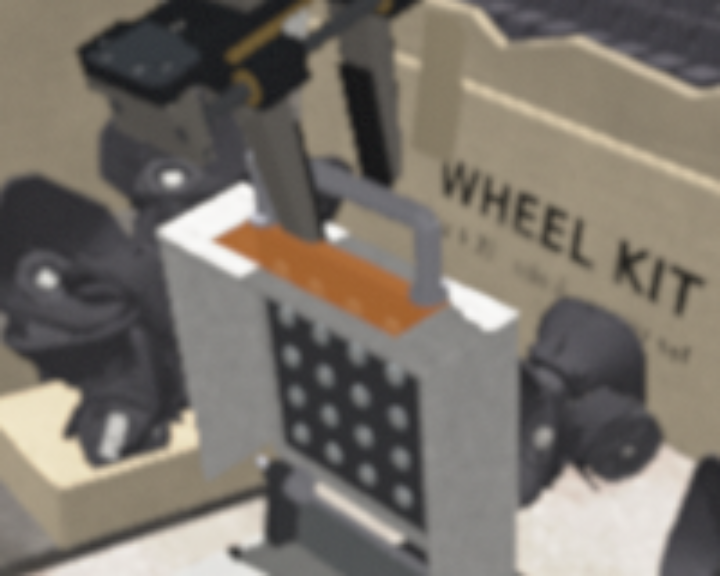

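View pics/hood2.png

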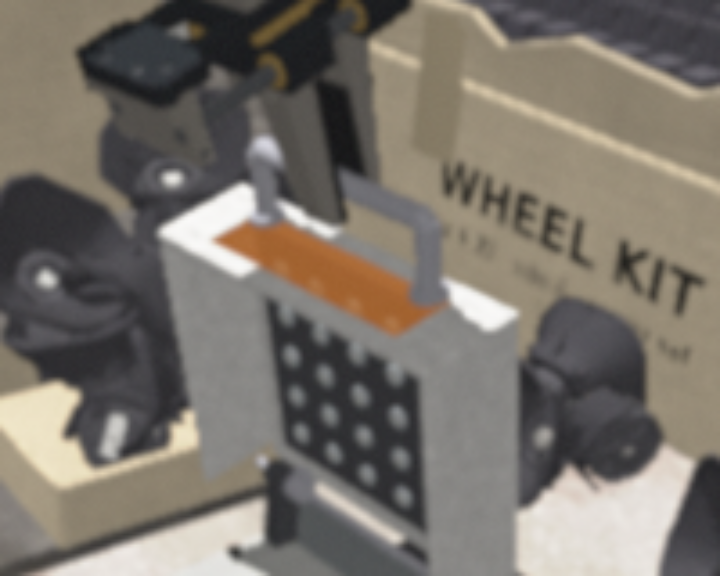

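```bash
python3 -W ignore - <<'E'
from h import *
dr=0; f0=st()[2]*0
for th in np.linspace(1.366,.25,15)[1:]:
    arm.line_to(barp(th,dr)+4*ah,oh,vel=60)
    F=np.mean([readout.read_state()["ft_force"] for _ in range(3)],axis=0)
    a0=th-4/235; er=-ex*np.cos(a0)+ez*np.sin(a0); et=-ex*np.sin(a0)-ez*np.cos(a0)
    fr,ft=F@er,F@et
    print(round(th,2),"rad",round(fr,1),"tan",round(ft,1),"n",round(F@nh,1),"w",round(readout.read_state()["gripper_width"],1),"dr",round(dr,2))
    if abs(F@nh)>20: print("abort");break
    dr=np.clip(dr+.12*fr,-4,4) if abs(fr)>2 else dr
print(st()); np.save("dr.npy",dr)
p=viewer.grab_frame("scene"); cv2.imwrite("pics/hood3.png",p["color"])
E
```

```text
1.29 rad -0.4 tan 1.8 n -1.8 w 11.7 dr 0
1.21 rad -0.9 tan 1.9 n -1.9 w 11.2 dr 0
1.13 rad -1.5 tan 1.8 n -1.6 w 11.6 dr 0
1.05 rad -2.0 tan 1.2 n -0.8 w 11.4 dr 0
0.97 rad -0.2 tan 2.6 n -2.4 w 11.3 dr 0
0.89 rad -0.5 tan 3.2 n -2.8 w 11.7 dr 0
0.81 rad -0.1 tan 3.3 n -2.9 w 11.5 dr 0
0.73 rad -0.6 tan 3.4 n -2.7 w 11.5 dr 0
0.65 rad -2.6 tan 3.5 n -1.4 w 11.2 dr 0
0.57 rad 1.7 tan 4.2 n -4.4 w 11.5 dr -0.31
0.49 rad 0.8 tan 3.7 n -3.3 w 11.3 dr -0.31
0.41 rad 0.7 tan 3.3 n -2.8 w 11.6 dr -0.31
0.33 rad -0.2 tan 3.6 n -2.0 w 11.3 dr -0.31
0.25 rad -0.4 tan 4.5 n -2.1 w 11.3 dr -0.31
(24.6167, array([459. , -42.5, 138.5]), array([-0.7,  0.4, -4.4]))
```

View pics/hood3.png

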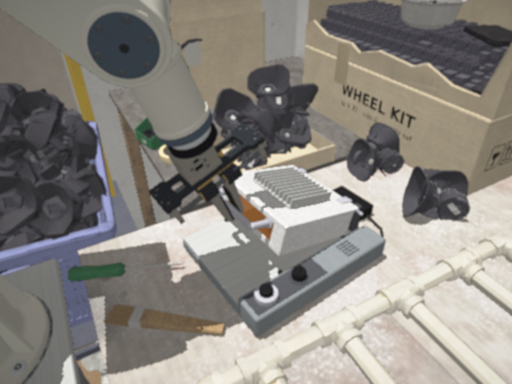

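```bash
python3 -W ignore - <<'E'
from h import *
dr=float(np.load("dr.npy")); 
for th in [.2,.15,.1,.06,.04,.02,.01,0,-.01,-.02,-.03]:
    arm.line_to(barp(th,dr)+4*ah,oh,vel=40 if th>.05 else 15)
    arm.dwell(.08)
    F=np.mean([readout.read_state()["ft_force"] for _ in range(3)],axis=0)
    print(th,"Fx",round(F@ex,1),"Fz",round(F[2],1),"w",round(readout.read_state()["gripper_width"],1))
    if F[2]>4: break
print(st())
for n in("top","scene"):
    p=viewer.grab_frame(n); cv2.imwrite(f"pics/hood4{n}.png",p["color"])
E
```

```text
0.2 Fx 0.6 Fz -4.2 w 11.3
0.15 Fx 1.5 Fz -4.2 w 11.8
0.1 Fx 1.8 Fz -4.6 w 11.0
0.06 Fx 1.2 Fz -4.9 w 11.8
0.04 Fx 0.3 Fz -3.5 w 11.4
0.02 Fx -0.1 Fz -4.1 w 11.9
0.01 Fx 0.4 Fz -4.4 w 11.5
0 Fx -0.0 Fz -3.9 w 11.2
-0.01 Fx -3.1 Fz 6.6 w 11.6
(28.9833, array([453.1, -43.2,  78.4]), array([-3.1, -0.5,  6.6]))
```

View pics/hood4scene.png

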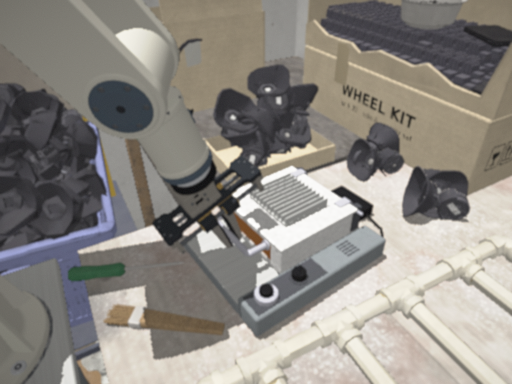

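```bash
python3 -W ignore - <<'E'
from h import *
eoat.set_gripper(26,10); print(st())
P0=readout.read_state()["tool_pos"]
arm.line_to(P0-90*ah,oh,vel=90); print(st())
for n in("top","scene"):
    p=viewer.grab_frame(n); cv2.imwrite(f"pics/rel{n}.png",p["color"])
    print([d["centre"] for d in finder.place_of(p,"hood_bar")[:1]],[d["centre"] for d in finder.place_of(p,"start_top")[:1]])
print(barp(0))
eoat.set_gripper(0,20)
o=ori(-ez,-ey); print(o)
b=np.array([452.6,-173.3,0])
arm.move_ptp(b+[0,0,150],o); print(st())
arm.line_to(b+[0,0,98],o,vel=120); print(st())
p=viewer.grab_frame("scene"); cv2.imwrite(f"pics/btn1.png",cv2.resize(p["color"][180:340,180:380],None,fx=3.6,fy=3.6))
E
```

```text
(29.4917, array([452.8, -43.2,  77.9]), array([-1. , -0.7, -0.5]))
(30.6417, array([421.9, -46.7, 162.1]), array([ 0.1, -0.1,  0.1]))
[[455.3, -50.1, 87.2]] [[453.6, -174.1, 75.9]]
[[449.4, -43.3, 82.4]] [[454.1, -172.6, 69.0]]
[450.88699495 -43.36941238  84.00019315]
[3.02687736 1.57079633 0.        ]
(32.8667, array([ 452.4, -173. ,  149.9]), array([ 0.1, -0.4,  0.9]))
(33.45, array([ 452.7, -173.2,   98.3]), array([ 0.8, -0.1, -0.4]))
```

View pics/btn1.png

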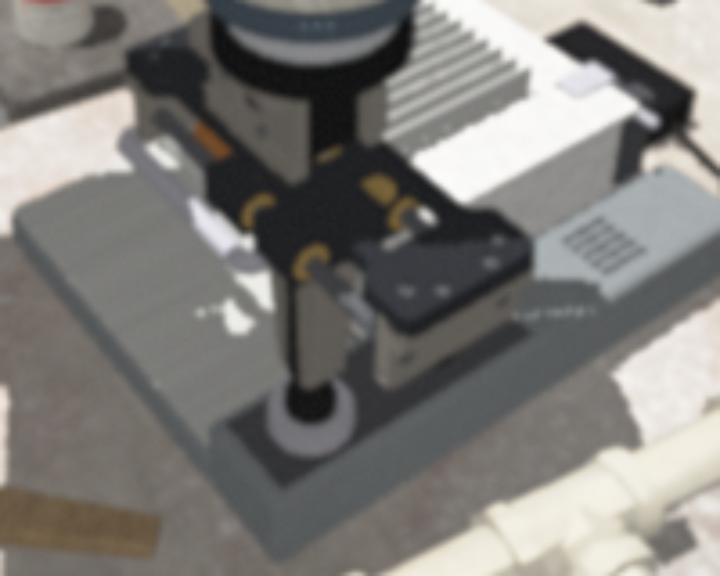

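View pics/relscene.png

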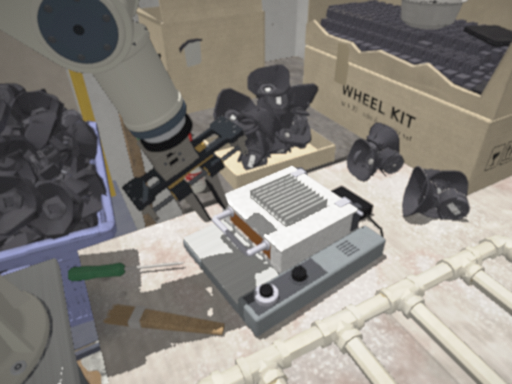

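```bash
python3 -W ignore - <<'E'
from h import *
o=ori(-ez,-ey); b=np.array([452.6,-173.3,0])
z=88
arm.line_to(b+[0,0,z],o,vel=30); f0=readout.read_state()["ft_force"]
while z>74:
    z-=1; arm.line_to(b+[0,0,z],o,vel=25); arm.dwell(.05)
    s=readout.read_state();F=np.mean([readout.read_state()["ft_force"] for _ in range(3)],axis=0)-f0; print(z,s["tool_pos"][2].round(1),F.round(1))
    if F[2]>13: break
arm.dwell(.2)
p=viewer.grab_frame("scene"); cv2.imwrite(f"pics/btn2.png",cv2.resize(p["color"][180:340,180:380],None,fx=3.6,fy=3.6))
arm.line_to(b+[0,0,110],o,vel=50)
arm.line_to(b+[0,0,190],o,vel=150)
arm.move_ptp([330,-320,260],o); print(st())
for n in("top","scene"):
    p=viewer.grab_frame(n); cv2.imwrite(f"pics/end{n}.png",p["color"])
    print([d["centre"] for d in finder.place_of(p,"hood_bar")[:1]],[d["centre"] for d in finder.place_of(p,"start_top")[:1]])
E
```

```text
87 87.0 [ 0.3 -0.1  0.8]
86 86.0 [0.1 0.9 0.1]
85 85.1 [0.1 0.3 2.3]
84 84.1 [0.6 1.5 1.9]
83 83.0 [0.5 0.3 3.6]
82 82.0 [1.2 1.  5.2]
81 81.0 [2.  1.3 4.4]
80 80.1 [1.6 0.5 5.1]
79 79.3 [-1.1  1.2 10.3]
78 79.1 [-3.7  2.3 22.5]
(39.5333, array([ 330.1, -319.4,  259.1]), array([0.3, 1.1, 0.3]))
[[453.7, -47.4, 87.0]] [[452.6, -176.4, 75.0]]
[] []
```

View pics/btn2.png

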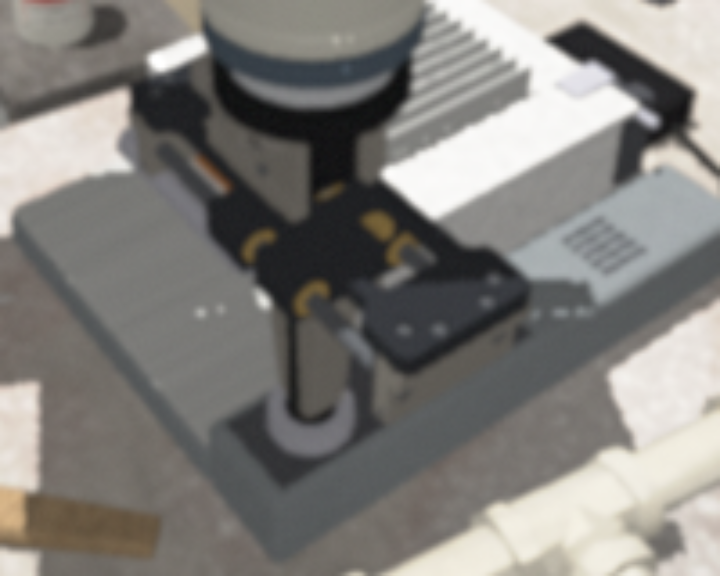

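View pics/endscene.png

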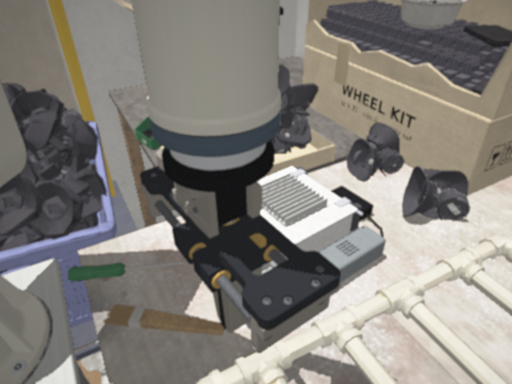

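View pics/endtop.png

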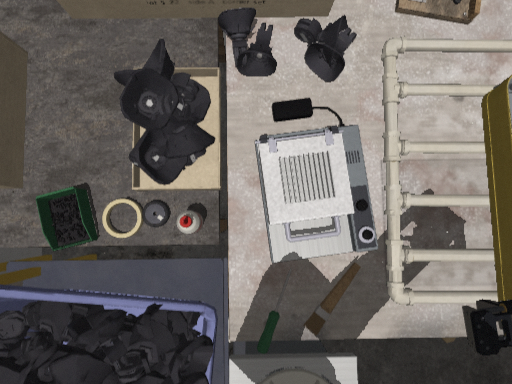

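```bash
python3 -c "
from station import ticket,readout
ticket.sign_off();print(readout.read_state()['t'])"
```

```text
the job is handed in; nothing more can be done
the job is handed in; nothing more can be done
```

I did the job in the order asked and handed it in at about 39.5 s on the robot's clock. No verdict was reported.

- **Wheel:** I slid it back with two fingertips until I felt both bars. The sideways force changed sign as I moved across, and pictures from both cameras after I backed off show it touching both bars. The hood now covers it, so I could not look at it again at the end.
- **Hood:** I held the bar all the way down. My hand carried about 4 N until the bar reached its closed height, then it pushed back with about 6.6 N on the rubber stops. After I let go, the pictures show it closed.
- **Start button:** I pressed it only once the hood was closed. It moved about 6 mm at roughly 5 N, then hit a hard stop at about 22 N. I then let it go, and the top camera places its top back at 75 mm (74 mm is fully out).
- **Spare wheel and glue bottle:** In the last top picture they are where they were at the start.
- **Failed or disagreeing checks:** In the last scene picture the arm hid the button and bar, so the final check rests on the top camera alone. The network placed the closed bar up to about 8 mm to the side of where the geometry puts it. I trusted the contact forces instead.

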